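# Take a lens blank out of the layout clamp and hold it over the light panel

### The job

The amber lens blank in the layout clamp is marked up and has to be looked over for scratches. Slide the clamp's jaw all the way back by its red knob and leave it there, then take the lens by its rim, lift it straight up out of the clamp, keeping it level, and hold it still and level about 10 cm above the middle of the white light panel. Finish while still holding it there in the air, and leave the marker, the loupe and the glasses case where they are.

Things in the scene. Friction and masses are not known exactly. Their poses are not given: they have to be found in the camera images.
- clamp: layout clamp fixed to the bench: aluminium plate 212 x 90 x 12 mm (x -160 to +52, y +-45 mm). Origin: on the bench under the middle of the lens seat; z up; +x points from the sliding jaw over the seat to the fixed grey V stop (x +23 to +51, y +-22, top z 55 mm). The jaw (y +-22 mm) slides on rods behind the seat. Beside the lens, beyond y +-25 mm, nothing stands above the plate
- clamp_seat (a point): middle of the lens seat at the tops of its three rubber-tipped pins (20 mm from the middle), 45 mm above the bench; the middle of the lens's underside lies here at the start; axes as the clamp's
- clamp_jaw (a joint): travel of the sliding jaw in m: 0 closed on the lens (starts within 3 mm of it), 0.045 fully back at its open stop; it grows along the clamp's -x, away from the lens. Plain friction of about 2 N, no spring: it stays where it is left. The jaw's steel hold-down finger reaches 11 mm over the lens rim, so the lens cannot rise until the jaw is back
- jaw_knob (a point): middle of the red fluted knob on the sliding jaw: upright cylinder 19 mm in diameter, 30 mm high, middle 61 mm above the bench; moves with the jaw, 95 mm from the seat's middle when closed. Below it a 12 mm stem, then the jaw block, 42 mm wide, whose top is 27 mm under this point. The raised front of the jaw (top 61 mm above the bench) starts 43 mm from the knob's middle
- lens_center (a point): tinted amber lens blank, a loose disc 60 mm in diameter with an upright rim 9 mm high, the top domed to 13 mm; about 45 g. The point is on its axis, half-way up the rim (4.5 mm above its flat underside, 49.5 mm above the bench in the clamp). z is the disc's axis, up when it is level
- light_panel: flat inspection light panel, fixed on the other desk top (same height as the bench): aluminium frame 140 x 140 x 17 mm with a flush white window 118 mm square; origin in the middle of its underside, on the desk
- panel_top (a point): the middle of the white window, on its surface, 17 mm above the desk
- marker: black and white lens marker standing on end on the bench, 17 mm in diameter, 94 mm high; origin at its foot; to be left alone
- loupe: black watchmaker's loupe standing on the desk, 35 mm in diameter, 37 mm high; origin at its foot; to be left alone
- glasses_case: dark closed glasses case lying on the desk, 163 x 112 x 37 mm; origin in the middle of its underside; to be left alone
There are look-alikes about, which are no part of the job. There is more than one size of the part that bears lens_center; the job needs the smaller.

How it is judged:
On the way, in this order (a step that is already met when the one before it is completed fails the run):
1. the jaw is slid fully back while the lens still lies in its seat (value of joint clamp_jaw above 0.041 m and distance between lens_center and clamp_seat below 0.012 m), for 0.2 s.
2. the lens is lifted level and clear, straight up over the clamp, held by the fingers alone (z of lens_center in the frame of clamp_seat above 0.03 m and horizontal distance between lens_center and clamp_seat below 0.025 m and angle between lens_center's own z axis and vertical below 0.15 rad and contact force between the fingers and lens above 0.5 N and contact force between clamp and lens below 0.05 N), for 0.1 s.
At the end, for the whole second after the job is handed in: the fingers alone hold the lens still, level within 7 degrees, its middle within 30 mm of the middle of the light panel and 60 to 140 mm above its surface; the clamp's jaw is still back (at least 38 of 45 mm) (horizontal distance between lens_center and panel_top below 0.03 m and z of lens_center in the frame of panel_top between 0.06 and 0.14 m and angle between lens_center's own z axis and vertical below 0.12 rad and linear speed of lens below 0.02 m/s and angular speed of lens below 0.2 rad/s and contact force between the fingers and lens above 0.5 N and contact force between each of light_panel, clamp and lens below 0.05 N and value of joint clamp_jaw above 0.038 m); the arm keeps its last pose, push and grip.
It fails at once if the lens is tipped by more than 17 degrees (angle between lens_center's own z axis and vertical above 0.3 rad).
It fails at once if the marker or the loupe is knocked over (angle between any of marker, loupe's own z axis and vertical above 0.6 rad).
It fails at once if the marker is pushed more than 20 mm (distance of marker from where it was at the start of the episode above 0.02 m).
It fails at once if the loupe is pushed more than 20 mm (distance of loupe from where it was at the start of the episode above 0.02 m).
It fails at once if the glasses case is pushed more than 20 mm (distance of glasses_case from where it was at the start of the episode above 0.02 m).
It also fails if it takes over 58 s, if anything falls off the work surface, if the arm or the gripper's body presses on something with over 40 N, if the wrist force passes 120 N, or if a joint passes its speed limit or range.

### The arm

A 6-joint arm with a two-finger parallel gripper is mounted at the origin on a cart in front of the work surface, level with it; the furniture and walls round the work are solid. World frame = base frame: x ahead of the robot, y to its left, z up, the work surface at z = 0. Lengths are in m, angles in rad, forces in N, time in s.
With the tool pointing down it reaches from about 0.4 to 0.825 m from the base axis. Payload 7 kg.
Tool frame: the origin (TCP) lies midway between the tips of the shut fingers; the grasp point (between the pads) lies 19 mm behind it; y points along the fingers, z is the direction in which the jaws open and shut, and the axes are right-handed (so a half turn about y gives the same grasp; the last joint's range is limited). The gripper opens to 88 mm and grips with 3 to 60 N. Pads are 19 mm wide; open, the fingers measure 130 mm over their backs; the gripper's body (78 mm by 193 mm) begins 47 mm behind the grasp point.
Start: joints at [0.288, 0.359, 0.012, 0, -1.224, -0.288], TCP at [0.675, -0, 0.227] pointing down, gripper open.
Joint ranges: [-3.07, 3.07], [-1.43, 2.12], [-1.02, 1.25], [-3.03, 1.67], [-3.05, -0], [-3.03, 3.03]. Speed limits (rad/s): [2.39, 2.39, 3.01, 3.14, 3.14, 3.14].

### API

Orientations are given as [roll, pitch, yaw] about the fixed x, y, z axes, in that order (R = Rz(yaw) Ry(pitch) Rx(roll)).
In Python, from station import arm gives the robot as it stands.
- The arm moves only by the tool move_arm, never from a script. Its argument "deltas" is a list of rows, each an object with "dp": the shift along the tool's x, y, z in mm, a list of three; "rotation": the turn, a rotation vector about the tool's x, y, z in degrees, a list of three. A call has 1 to 5 rows; each row shifts and turns the pose as measured when the row begins, along the tool's axes as they then stand; what a row does not reach is not made up. A row lasts 1/12 s, in which the tool goes at most 41.7 mm and 7.16 degrees, less where a joint would pass 70% of its speed; a pose out of reach is approached as far as the arm can. A call is refused whole if a number of a shift passes 41.7 or a number of a turn 7.16, either way. A call with a gripper value outside its range is refused whole. "jaw" is the closure in counts, from 0 (fully open) to 255 (shut), set as the call begins (left out, the last holds). The fingers move at their own pace and stop on an object; "squeeze" is the grip in N (left out, the last holds). Time passes only in rows, so rows that do not move let the fingers close. It gives the time, the measured TCP pose, the force and the opening at its end, in the units of the state.
- arm.get_state(): the state, without advancing time (a new reading comes with each control period).
- arm.grab_frame(name): name is "scene" or "side" or "wrist"; returns a dict with "pixels" (480x640x3 uint8, red, green, blue), "z_map" (480x640 float32, m along the optical axis (not along the pixel's ray), 0 where there is no reading), "fx", "fy", "cx", "cy" (pixels), "k1" (the pictures are not rectified: a ray, as slopes to the right and down, at radius r is drawn at 1 + k1 r^2 times it, then the intrinsics apply), "cam_to_world" (4x4, takes a point from camera to world coordinates); the wrist camera has in their place "mount" (4x4, takes a point from camera to tool coordinates, whose origin is the TCP and whose axes are the tool frame's). Camera axes: x right, y down, z forward; pixel columns grow to the right and rows downward; lengths in m; the calibration is good to about 2 mm. A picture is of the moment at which its call begins: read the wrist's pose just before it.
- arm.job_done(): hands the job in, once; it reports no verdict.
The state is a dict: "t": time; "q": joint angles; "qd": joint speeds; "joint_efforts": joint torques, N m; "eef_pos": TCP position; "ee_rot": TCP orientation; "force": force on the tool from outside, world axes, zero at the start; "moment": the same for the moment, N m; "width": finger opening in m.
Only numpy, scipy, OpenCV 4.12 (cv2) and the standard library are available. Lean on these libraries where they do the work, as an engineer would, in place of code of your own. Each camera call takes 0.05 s, during which the arm holds its last target.

## Working session

There is one attempt and no reset: what is moved stays moved. The work goes in short steps, Python scripts to look and compute and a tool call to move; the robot and the scene stay as the last step left them, time stands still between calls to the robot, and variables do not carry over. Pictures are saved under pics/ and viewed, and the job is handed in when it is done.

Besides the shell and the picture viewer there is one more tool, called after ">>>" by a JSON object that holds its "fn" and its "kwargs", one argument or row to a line. move_arm: Moves the arm, as the interface text tells. Its arguments: {"type":"object","properties":{"deltas":{"type":"array","items":{"type":"object","properties":{"dp":{"type":"array","items":{"type":"number"}},"rotation":{"type":"array","items":{"type":"number"}}}}},"jaw":{"type":"number"},"squeeze":{"type":"number"}},"required":["deltas"]}

```bash
mkdir -p pics
cat > h.py <<'E'
import numpy as np, cv2
from station import arm
from scipy.spatial.transform import Rotation as R
def grab(n):
    s=arm.get_state(); f=arm.grab_frame(n)
    if 'mount' in f:
        T=np.eye(4); T[:3,:3]=R.from_euler('xyz',s['ee_rot']).as_matrix(); T[:3,3]=s['eef_pos']
        f['T']=T@np.array(f['mount'])
    else: f['T']=np.array(f['cam_to_world'])
    return f
def ray(f,u,v):
    K=np.array([[f['fx'],0,f['cx']],[0,f['fy'],f['cy']],[0,0,1]])
    p=np.array([(u-f['cx'])/f['fx'],(v-f['cy'])/f['fy']]); q=p.copy()
    for _ in range(20): q=p/(1+f['k1']*(q@q))
    return f['T'][:3,3], f['T'][:3,:3]@np.array([q[0],q[1],1])
def onplane(f,u,v,z):
    o,d=ray(f,u,v); return o+d*(z-o[2])/d[2]
def zpt(f,u,v):
    o,d=ray(f,u,v); return o+d*f['z_map'][int(v),int(u)]
def save(f,n): cv2.imwrite(f'pics/{n}.png',f['pixels'][:,:,::-1])
E
python3 - <<'E'
from h import *
import pickle
print(arm.get_state())
for n in ['scene','side','wrist']:
    f=grab(n); save(f,n+'0'); pickle.dump(f,open(n+'0.pkl','wb')); print(n,f['fx'],f['cx'],f['cy'],f['k1'],f['T'].round(3).tolist())
E
```

```text
{'t': 0.0, 'q': array([ 2.88083676e-01,  3.59378159e-01,  1.10735622e-02, -3.42452443e-04,
       -1.22410481e+00, -2.88102283e-01]), 'qd': array([-0.00041208,  0.00150058,  0.00046802,  0.00024722,  0.00130592,
       -0.00180409]), 'joint_efforts': array([-8.00930356e-04, -5.82726967e+01,  2.93058443e+01,  6.99745238e+00,
        6.93249181e-03, -2.06530804e-04]), 'eef_pos': array([ 6.74515841e-01, -3.95238648e-05,  2.25636120e-01]), 'ee_rot': array([-1.56915825e+00,  1.49711921e-04,  1.57066122e+00]), 'force': array([ 0.015202  , -0.31903123, -0.27632453]), 'moment': array([-0.00887998,  0.06398627, -0.01252153]), 'width': 0.08747631330502241}
scene 558.606879498239 328.43538775535467 239.46572570528414 0.032770736293960226 [[-0.6, -0.629, 0.495, -0.196], [-0.8, 0.461, -0.384, 0.585], [0.013, -0.626, -0.78, 1.258], [0.0, 0.0, 0.0, 1.0]]
side 481.7092384424098 322.52343091502314 236.2047257672454 -0.040596992643689024 [[0.929, -0.175, 0.327, 0.091], [-0.371, -0.385, 0.845, -1.172], [-0.022, -0.906, -0.423, 0.635], [0.0, 0.0, 0.0, 1.0]]
wrist 382.33759163838477 310.9866396610714 243.01238756136513 0.014543588420583418 [[-1.0, -0.001, -0.002, 0.675], [-0.002, 0.953, 0.302, -0.083], [0.002, 0.302, -0.953, 0.384], [0.0, 0.0, 0.0, 1.0]]
```

View pics/scene0.png

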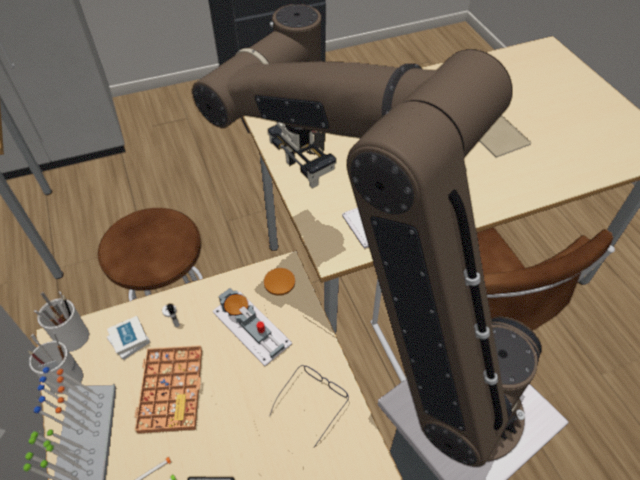

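View pics/side0.png

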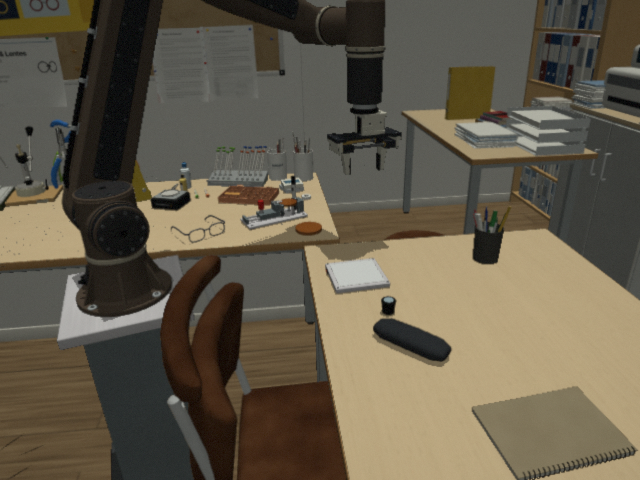

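View pics/wrist0.png

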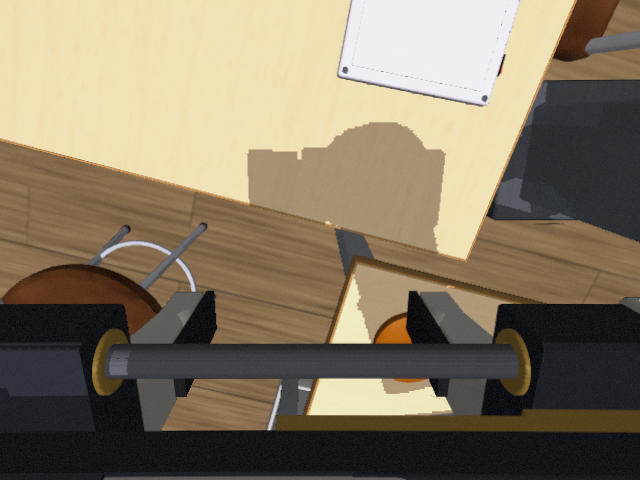

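The scene view shows the clamp on the bench, with its red knob at about (261,327) and the amber lens at (235,303). A larger loose amber disc (the look-alike) lies at (280,281). In the side view the light panel is at (357,275), the loupe at (388,305) and the case at (411,340).

Run:
```python
from h import *
import pickle
for n,(x0,y0,x1,y1) in {'scene':(130,250,330,390),'side':(220,170,350,250)}.items():
    f=pickle.load(open(n+'0.pkl','rb')); im=f['pixels'][y0:y1,x0:x1,::-1]
    s=780//(x1-x0); cv2.imwrite(f'pics/{n}_z.png',cv2.resize(im,None,fx=s,fy=s,interpolation=cv2.INTER_CUBIC))
    hsv=cv2.cvtColor(f['pixels'],cv2.COLOR_RGB2HSV)
    for name,lo,hi in [('amber',(8,180,80),(18,255,255)),('red',(0,180,80),(5,255,255))]:
        m=cv2.inRange(hsv,lo,hi); k,l,st,c=cv2.connectedComponentsWithStats(m)
        for i in range(1,k):
            if st[i,4]>15:
                u,v=c[i]; print(n,name,st[i],c[i].round(1),onplane(f,u,v,.055 if name=='amber' else .065).round(3),zpt(f,u,v).round(3))
```

```text
scene amber [265 269  29  26 564] [278.9 280.5] [0.534 0.179 0.055] [0.555 0.167 0.02 ]
scene amber [224 294  23  21 276] [234.1 302.9] [0.544 0.308 0.055] [0.545 0.307 0.054]
scene red [257 322   7  10  50] [260.3 326.7] [0.442 0.294 0.065] [0.436 0.296 0.076]
side amber [283 199  13   6  60] [289.  201.6] [0.539 0.291 0.055] [0.54  0.294 0.054]
side amber [296 223  25  10 195] [308.1 227.3] [0.524 0.062 0.055] [0.553 0.144 0.016]
side red [258 200   6   9  35] [260.2 203.5] [0.44  0.29  0.065] [0.438 0.282 0.068]
```

Run:
```python
from h import *
import pickle
f=pickle.load(open('wrist0.pkl','rb'))
for u,v in [(342,75),(487,104),(503,65)]: print(onplane(f,u,v,.017).round(3),zpt(f,u,v).round(3))
f=pickle.load(open('side0.pkl','rb'))
for u,v in [(326,265),(378,262),(388,285),(333,290),(388,311),(411,340),(205,230)]: print(u,v,onplane(f,u,v,.017).round(3),zpt(f,u,v).round(3))
```

```text
[ 0.648 -0.123  0.017] [ 0.647 -0.123  0.017]
[ 0.516 -0.098  0.017] [ 0.509 -0.099  0.   ]
[ 0.507 -0.13   0.017] [ 0.499 -0.133 -0.   ]
326 265 [ 0.51  -0.111  0.017] [ 0.513 -0.104  0.013]
378 262 [ 0.645 -0.153  0.017] [ 0.663 -0.121 -0.003]
388 285 [ 0.612 -0.271  0.017] [ 0.62  -0.257  0.007]
333 290 [ 0.478 -0.237  0.017] [ 0.49  -0.208 -0.002]
388 311 [ 0.556 -0.371  0.017] [ 0.559 -0.367  0.014]
411 340 [ 0.548 -0.484  0.017] [ 0.535 -0.504  0.035]
205 230 [0.247 0.26  0.017] [0.244 0.232 0.029]
```

View pics/scene_z.png

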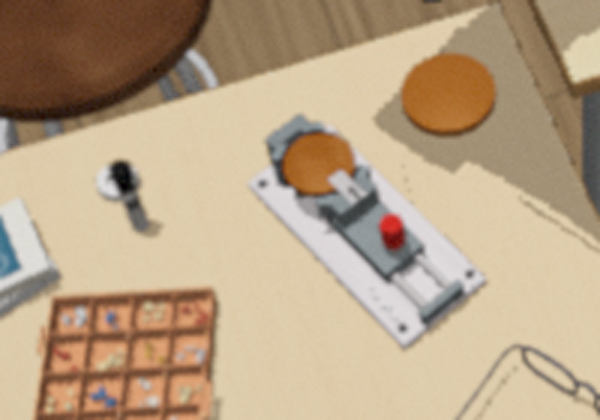

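View pics/side_z.png

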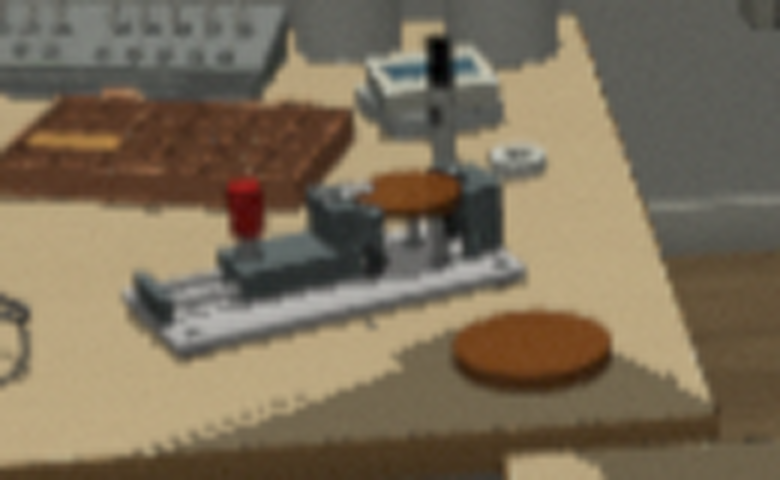

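Run:
```python
from h import *
import pickle
f=pickle.load(open('scene0.pkl','rb'))
print('marker foot',onplane(f,178,326,0),'top',onplane(f,170.5,305,.094))
f=pickle.load(open('side0.pkl','rb'))
print('marker top',onplane(f,220+437/6,170+38/6,.094))
```

```text
marker foot [0.60324864 0.44492317 0.        ] top [0.60658557 0.44298584 0.094     ]
marker top [0.60254547 0.43222756 0.094     ]
```

>>> {"fn": "move_arm", "kwargs": {
  "deltas": [
    {"dp":[25,0,0]},
    {"dp":[40,0,0]},
    {"dp":[40,0,0]},
    {"dp":[40,0,0]},
    {"dp":[40,0,0]}
  ],
  "jaw": 0,
  "squeeze": 15
}}

```text
$.deltas[0]: bad value
```

>>> {"fn": "move_arm", "kwargs": {
  "deltas": [
    {"dp":[20,0,0],"rotation":[0,7,0]},
    {"dp":[0,0,0],"rotation":[0,7,0]},
    {"dp":[0,0,0],"rotation":[0,7,0]},
    {"dp":[0,0,0],"rotation":[0,7,0]},
    {"dp":[0,0,0],"rotation":[0,7,0]}
  ]
}}

```text
t: 0.57
eef_pos: [0.6736, 0.0207, 0.2237]
ee_rot: [-1.567, 0.003, 0.946]
force: [-0.2, 0.0, 0.4]
width: 0.0877
```

>>> {"fn": "move_arm", "kwargs": {
  "deltas": [
    {"dp":[0,0,0],"rotation":[0,7,0]},
    {"dp":[0,0,0],"rotation":[0,7,0]},
    {"dp":[0,0,0],"rotation":[0,7,0]},
    {"dp":[0,0,0],"rotation":[0,7,0]},
    {"dp":[0,0,0],"rotation":[0,7,0]}
  ]
}}

```text
t: 0.98
eef_pos: [0.6725, 0.0209, 0.2215]
ee_rot: [-1.569, 0.009, 0.321]
force: [-0.2, 0.1, -0.3]
width: 0.0874
```

>>> {"fn": "move_arm", "kwargs": {
  "deltas": [
    {"dp":[0,0,0],"rotation":[0,7,0]},
    {"dp":[0,0,0],"rotation":[0,7,0]},
    {"dp":[0,0,20],"rotation":[0,0,0]},
    {"dp":[0,0,30],"rotation":[0,0,0]},
    {"dp":[0,0,40],"rotation":[0,0,0]}
  ]
}}

```text
t: 1.4
eef_pos: [0.666, 0.1061, 0.2195]
ee_rot: [-1.573, 0.013, 0.053]
force: [0.4, 0.3, 0.2]
width: 0.0876
```

>>> {"fn": "move_arm", "kwargs": {
  "deltas": [
    {"dp":[0,0,40],"rotation":[0,0,0]},
    {"dp":[0,0,40],"rotation":[0,0,0]},
    {"dp":[0,0,40],"rotation":[0,0,0]},
    {"dp":[-20,0,30],"rotation":[0,0,0]},
    {"dp":[-20,0,20],"rotation":[0,0,0]}
  ]
}}

```text
t: 1.82
eef_pos: [0.6164, 0.2826, 0.2163]
ee_rot: [-1.575, 0.015, 0.05]
force: [-0.2, -0.1, 0.0]
width: 0.0872
```

Run:
```python
from h import *
import pickle
f=grab('wrist'); save(f,'w1'); pickle.dump(f,open('w1.pkl','wb')); s=arm.get_state(); print(s['t'],s['eef_pos'],s['ee_rot'],s['q'])
```

```text
1.8667 [0.61321015 0.28526682 0.21639077] [-1.57340587  0.01623353  0.05221774] [ 0.71830685  0.37651654  0.01872527 -0.00847357 -1.22739278 -2.23395384]
```

View pics/w1.png

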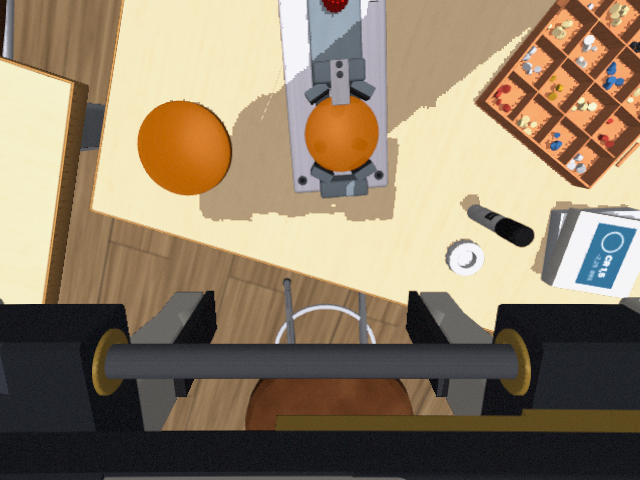

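The wrist view shows the lens at (341,132) under the hold-down finger, the V stop below it, the plate's end corners at (296,192) and (387,186), and the knob cut off at (335,3). The marker is at (500,225) and the big look-alike at (185,148).

```bash
cat > lens.py <<'E'
from h import *
def lens(f,near=None,z=.054):
    hsv=cv2.cvtColor(f['pixels'],cv2.COLOR_RGB2HSV)
    m=cv2.inRange(hsv,(8,180,60),(18,255,255)); cs,_=cv2.findContours(m,cv2.RETR_EXTERNAL,cv2.CHAIN_APPROX_NONE)
    for c in cs:
        if cv2.contourArea(c)<500: continue
        h=cv2.convexHull(c)[:,0].astype(float)
        P=np.array([onplane(f,u,v,z)[:2] for u,v in h])
        (x,y),r=cv2.minEnclosingCircle((P*1000).astype(np.float32))
        A=np.c_[2*P,np.ones(len(P))]; s=np.linalg.lstsq(A,(P**2).sum(1),rcond=None)[0]
        print('px',h.mean(0).round(0),'mec',x,y,r,'lsq',s[:2]*1000,'depth',zpt(f,*h.mean(0)).round(4))
E
python3 - <<'E'
from lens import *
import pickle
f=pickle.load(open('w1.pkl','rb'))
lens(f)
a=onplane(f,296,192,.012);b=onplane(f,387,186,.012); print('end corners',a,b,np.linalg.norm(a-b))
for q in [(280,0),(386,0)]: print(onplane(f,*q,.012))
e=onplane(f,386,0,.012)-b; print('yaw',np.degrees(np.arctan2(-e[1],-e[0])))
e=onplane(f,279,0,.012)-a; print('yaw',np.degrees(np.arctan2(-e[1],-e[0])))
d=a-b; print('yaw',np.degrees(np.arctan2(d[0],-d[1])))
print('marker',onplane(f,515,233,.094),onplane(f,476,212,0))
E
```

```text
px [188. 145.] mec 559.3381958007812 174.4178466796875 38.090450286865234 lsq [559.22553862 174.2609444 ] depth [0.5584 0.1654 0.0171]
px [340. 132.] mec 540.8814697265625 301.3757629394531 30.04832649230957 lsq [540.84884148 301.5217253 ] depth [0.5387 0.3004 0.0589]
end corners [0.59632913 0.26541042 0.012     ] [0.58609418 0.35153563 0.012     ] 0.08673122388654195
[0.43720833 0.24567393 0.012     ]
[0.432792   0.33358413 0.012     ]
yaw 6.678849280352109
yaw 7.366700620075611
yaw 6.777129707408276
marker [0.60568906 0.43570473 0.094     ] [0.60897435 0.44531523 0.        ]
```

>>> {"fn": "move_arm", "kwargs": {
  "deltas": [
    {"dp":[-20,0,0],"rotation":[0,0,0]},
    {"dp":[-30,0,0],"rotation":[0,0,0]},
    {"dp":[-30,0,0],"rotation":[0,0,0]},
    {"dp":[-10,0,0],"rotation":[0,0,0]},
    {"dp":[0,0,0],"rotation":[0,0,0]}
  ]
}}

```text
t: 2.28
eef_pos: [0.5169, 0.2832, 0.2146]
ee_rot: [-1.576, 0.02, 0.058]
force: [0.2, -0.6, -0.3]
width: 0.0877
```

Run:
```python
from lens import *
import pickle
f=grab('wrist'); save(f,'w2'); pickle.dump(f,open('w2.pkl','wb')); s=arm.get_state(); print(s['t'],s['eef_pos'],s['ee_rot'],s['q'])
lens(f)
hsv=cv2.cvtColor(f['pixels'],cv2.COLOR_RGB2HSV)
m=cv2.inRange(hsv,(0,180,60),(4,255,255))|cv2.inRange(hsv,(175,180,60),(180,255,255)); k,l,st,c=cv2.connectedComponentsWithStats(m)
for i in range(1,k):
    if st[i,4]>50: print(st[i],c[i],zpt(f,*c[i]),onplane(f,*c[i],.076))
```

```text
2.3333 [0.51778345 0.28327482 0.21470065] [-1.57595957  0.02001125  0.05755959] [ 0.82468656  0.24095997 -0.17758788 -0.01104548 -1.17026102 -2.33347323]
px [332. 255.] mec 540.3490600585938 301.6123352050781 30.52796173095703 lsq [540.53093205 301.72145582] depth [0.5413 0.3012 0.0584]
px [190. 248.] mec 547.0038452148438 174.77586364746094 38.46680450439453 lsq [547.04176462 174.6555343 ] depth [0.5562 0.1653 0.0184]
[316 125  25  27 480] [327.64791667 137.90416667] [0.4435305  0.28959171 0.0757637 ] [0.44352672 0.28958273 0.076     ]
```

View pics/w2.png

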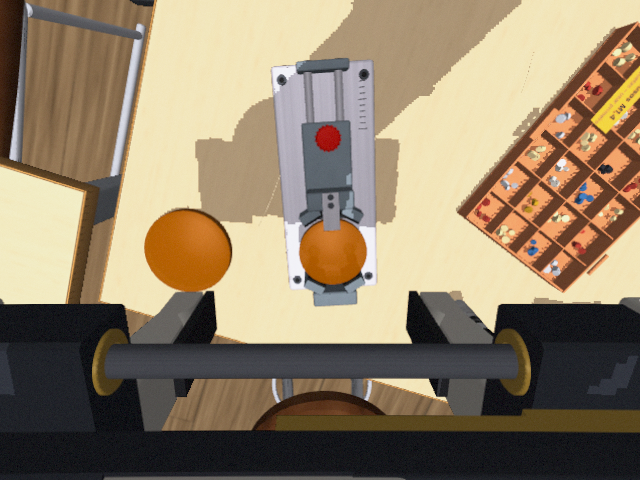

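The lens's 30 mm radius confirms it is the small one, at (0.5406, 0.3016). The knob is at (0.4435, 0.2895) and the clamp's yaw is about 7°. Next I level and turn the tool to match, then move over the knob.

>>> {"fn": "move_arm", "kwargs": {
  "deltas": [
    {"dp":[0,0,0],"rotation":[0.3,-3.7,-1.1]},
    {"dp":[-30,0,5],"rotation":[0,0,0]},
    {"dp":[-30,20,6],"rotation":[0,0,0]},
    {"dp":[-13,40,4],"rotation":[0,0,0]},
    {"dp":[0,30,0],"rotation":[0,0,0]}
  ]
}}

```text
t: 2.75
eef_pos: [0.4501, 0.2932, 0.1291]
ee_rot: [-1.561, -0.013, 0.123]
force: [-0.2, -0.6, -0.8]
width: 0.0877
```

```bash
cat > go.py <<'E'
import sys
from h import *
t=np.array([float(a) for a in sys.argv[1:4]])/1000
s=arm.get_state(); M=R.from_euler('xyz',s['ee_rot']).as_matrix()
print('t',s['t'],'pos',(s['eef_pos']*1000).round(1),'rotdeg',np.degrees(s['ee_rot']).round(2),'w',round(s['width']*1000,1),'F',s['force'].round(1))
print('delta tool mm',(M.T@(t-s['eef_pos'])*1000).round(1))
yaw=np.radians(float(sys.argv[4])); G=R.from_euler('xyz',[-np.pi/2,0,yaw]).as_matrix()
print('rotvec deg',np.degrees(R.from_matrix(M.T@G).as_rotvec()).round(2))
E
python3 go.py 443.5 289.5 48 7
```

```text
t 2.75 pos [450.1 293.2 129.1] rotdeg [-89.46  -0.73   7.04] w 87.7 F [-0.2 -0.6 -0.8]
delta tool mm [-8.  81.  -3.6]
rotvec deg [-0.54  0.04  0.73]
```

>>> {"fn": "move_arm", "kwargs": {
  "deltas": [
    {"dp":[-7,20,-3],"rotation":[-0.5,0,0.7]},
    {"dp":[0,25,0],"rotation":[0,0,0]},
    {"dp":[0,25,0],"rotation":[0,0,0]},
    {"dp":[0,6,0],"rotation":[0,0,0]},
    {"dp":[0,0,0],"rotation":[0,0,0]}
  ]
}}

```text
t: 3.17
eef_pos: [0.4449, 0.288, 0.0447]
ee_rot: [-1.575, 0.004, 0.122]
force: [-1.0, 0.6, -0.4]
width: 0.0878
```

```bash
python3 go.py 443.5 289.5 48 7
```

```text
t 3.1667 pos [444.9 288.   44.7] rotdeg [-90.25   0.23   6.98] w 87.8 F [-1.   0.6 -0.4]
delta tool mm [-1.2 -3.3  1.7]
rotvec deg [ 0.25 -0.01 -0.23]
```

>>> {"fn": "move_arm", "kwargs": {
  "deltas": [
    {"dp":[-1,-3,1.5],"rotation":[0,0,0]},
    {"dp":[0,0,0],"rotation":[0,0,0]},
    {"dp":[0,0,0],"rotation":[0,0,0]},
    {"dp":[0,0,0],"rotation":[0,0,0]},
    {"dp":[0,0,0],"rotation":[0,0,0]}
  ],
  "jaw": 255,
  "squeeze": 15
}}

```text
t: 3.58
eef_pos: [0.4473, 0.2918, 0.0522]
ee_rot: [-1.572, -0.001, 0.121]
force: [0.1, -0.4, -0.6]
width: 0.0599
```

>>> {"fn": "move_arm", "kwargs": {
  "deltas": [
    {"dp":[0,0,0],"rotation":[0,0,0]},
    {"dp":[0,0,0],"rotation":[0,0,0]},
    {"dp":[0,0,0],"rotation":[0,0,0]},
    {"dp":[0,0,0],"rotation":[0,0,0]},
    {"dp":[0,0,0],"rotation":[0,0,0]}
  ]
}}

```text
t: 4.0
eef_pos: [0.448, 0.2928, 0.0546]
ee_rot: [-1.569, -0.004, 0.122]
force: [0.3, 0.1, -0.7]
width: 0.0266
```

```bash
python3 go.py 396 283.7 48 7; python3 -c "
from h import *
save(grab('wrist'),'w3')"
```

```text
t 4.0 pos [448.  292.8  54.6] rotdeg [-89.88  -0.21   6.98] w 26.6 F [ 0.3  0.1 -0.7]
delta tool mm [-52.7   6.4  -2.7]
rotvec deg [-0.12 -0.02  0.21]
```

View pics/w3.png

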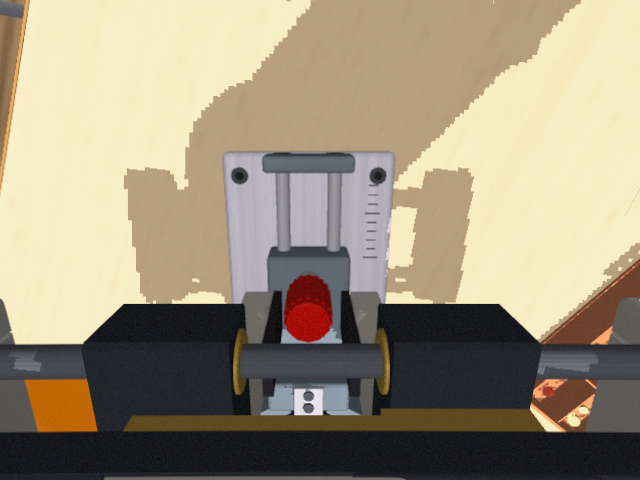

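The pads straddle the red knob at (308,310), still closing. Zero rows let the tool drift up and forward a little, so I correct that.

>>> {"fn": "move_arm", "kwargs": {
  "deltas": [
    {"dp":[-5,7,-3],"rotation":[0,0,0]},
    {"dp":[0,1,0],"rotation":[0,0,0]},
    {"dp":[0,0,0],"rotation":[0,0,0]},
    {"dp":[0,0,0],"rotation":[0,0,0]},
    {"dp":[0,0,0],"rotation":[0,0,0]}
  ]
}}

```text
t: 4.47
eef_pos: [0.4458, 0.2913, 0.0488]
ee_rot: [-1.565, -0.01, 0.124]
force: [0.3, 0.7, 2.3]
width: 0.0184
```

```bash
python3 go.py 396 283.7 48 7; python3 -c "
from h import *
save(grab('wrist'),'w4')"
```

```text
t 4.4667 pos [445.8 291.3  48.8] rotdeg [-89.69  -0.55   7.1 ] w 18.4 F [0.3 0.7 2.3]
delta tool mm [-50.4   0.3  -1.4]
rotvec deg [-0.31  0.11  0.55]
```

View pics/w4.png

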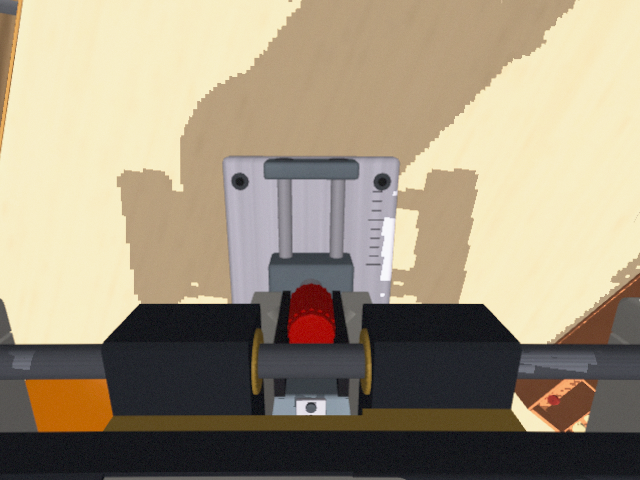

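The knob is gripped (opening 18.4 mm), so I pull the jaw back.

>>> {"fn": "move_arm", "kwargs": {
  "deltas": [
    {"dp":[-6,0,0],"rotation":[0,0,0.3]},
    {"dp":[-10,0,0],"rotation":[0,0,0]},
    {"dp":[-10,0,0],"rotation":[0,0,0]},
    {"dp":[-8,0,0],"rotation":[0,0,0]},
    {"dp":[-5,0,0],"rotation":[0,0,0]}
  ]
}}

```text
t: 4.93
eef_pos: [0.4063, 0.2865, 0.0488]
ee_rot: [-1.565, -0.006, 0.123]
force: [2.7, 0.2, -1.2]
width: 0.0184
```

```bash
python3 go.py 396 283.7 48 7
```

```text
t 4.9333 pos [406.3 286.5  48.8] rotdeg [-89.66  -0.34   7.07] w 18.4 F [ 2.7  0.2 -1.2]
delta tool mm [-10.5   0.7  -1.5]
rotvec deg [-0.34  0.07  0.34]
```

>>> {"fn": "move_arm", "kwargs": {
  "deltas": [
    {"dp":[-4,0,0],"rotation":[0,0,0]},
    {"dp":[-3,0,0],"rotation":[0,0,0]},
    {"dp":[-3,0,0],"rotation":[0,0,0]}
  ]
}}

```text
t: 5.18
eef_pos: [0.3987, 0.2857, 0.0497]
ee_rot: [-1.564, -0.013, 0.128]
force: [19.2, -4.3, -8.9]
width: 0.0187
```

>>> {"fn": "move_arm", "kwargs": {
  "deltas": [
    {"dp":[-3,0,0],"rotation":[0,0,0]},
    {"dp":[-3,0,0],"rotation":[0,0,0]}
  ]
}}

```text
t: 5.35
eef_pos: [0.3957, 0.2853, 0.0501]
ee_rot: [-1.564, -0.019, 0.131]
force: [19.0, -3.8, -7.9]
width: 0.0187
```

```bash
python3 go.py 396 283.7 48 7
```

```text
t 5.35 pos [395.7 285.3  50.1] rotdeg [-89.63  -1.1    7.49] w 18.7 F [19.  -3.8 -7.9]
delta tool mm [-0.   2.1 -1.7]
rotvec deg [-0.37  0.5   1.09]
```

The force rose to 19 N, so the jaw is at its stop. I open the gripper, rise and check.

>>> {"fn": "move_arm", "kwargs": {
  "deltas": [
    {"dp":[0,0,0],"rotation":[0,0,0]},
    {"dp":[0,0,0],"rotation":[0,0,0]},
    {"dp":[0,0,0],"rotation":[0,0,0]},
    {"dp":[0,0,0],"rotation":[0,0,0]},
    {"dp":[0,0,0],"rotation":[0,0,0]}
  ],
  "jaw": 0
}}

```text
t: 5.77
eef_pos: [0.3929, 0.2838, 0.0493]
ee_rot: [-1.566, -0.016, 0.131]
force: [0.3, 0.1, 0.1]
width: 0.0463
```

>>> {"fn": "move_arm", "kwargs": {
  "deltas": [
    {"dp":[0,0,0],"rotation":[0,0,1]},
    {"dp":[0,0,0],"rotation":[0,0,0]},
    {"dp":[0,-20,0],"rotation":[0,0,0]},
    {"dp":[0,-30,0],"rotation":[0,0,0]},
    {"dp":[0,-40,0],"rotation":[0,0,0]}
  ]
}}

```text
t: 6.18
eef_pos: [0.3886, 0.2789, 0.1336]
ee_rot: [-1.578, 0.014, 0.128]
force: [0.0, 1.0, -0.8]
width: 0.0798
```

```bash
python3 go.py 560 304 150 7
```

```text
t 6.1833 pos [388.6 278.9 133.6] rotdeg [-90.42   0.79   7.36] w 79.8 F [ 0.   1.  -0.8]
delta tool mm [173.  -18.8   2.8]
rotvec deg [ 0.42  0.36 -0.79]
```

>>> {"fn": "move_arm", "kwargs": {
  "deltas": [
    {"dp":[20,-20,0],"rotation":[0.4,0.3,-0.8]},
    {"dp":[40,-20,0],"rotation":[0,0,0]},
    {"dp":[40,-10,0],"rotation":[0,0,0]},
    {"dp":[40,0,0],"rotation":[0,0,0]},
    {"dp":[35,0,0],"rotation":[0,0,0]}
  ]
}}

```text
t: 6.6
eef_pos: [0.5616, 0.3029, 0.1964]
ee_rot: [-1.56, -0.015, 0.129]
force: [-0.1, 1.0, -0.5]
width: 0.0875
```

>>> {"fn": "move_arm", "kwargs": {
  "deltas": [
    {"dp":[0,0,0],"rotation":[0,0,0]},
    {"dp":[0,0,0],"rotation":[0,0,0]}
  ]
}}

```text
t: 6.77
eef_pos: [0.5678, 0.3032, 0.1949]
ee_rot: [-1.561, -0.016, 0.125]
force: [-0.7, -0.8, 0.7]
width: 0.0876
```

```bash
python3 go.py 540.6 301.6 31 7
python3 - <<'E'
from lens import *
import pickle
f=grab('wrist'); save(f,'w5'); pickle.dump(f,open('w5.pkl','wb'))
lens(f)
hsv=cv2.cvtColor(f['pixels'],cv2.COLOR_RGB2HSV)
m=cv2.inRange(hsv,(0,180,60),(4,255,255))|cv2.inRange(hsv,(175,180,60),(180,255,255)); k,l,st,c=cv2.connectedComponentsWithStats(m)
for i in range(1,k):
    if st[i,4]>50: print(st[i],c[i],zpt(f,*c[i]),onplane(f,*c[i],.076))
E
```

```text
t 6.7667 pos [567.8 303.2 194.9] rotdeg [-89.47  -0.92   7.16] w 87.6 F [-0.7 -0.8  0.7]
delta tool mm [-29.8 163.4   0.3]
rotvec deg [-0.54  0.17  0.92]
px [313. 190.] mec 540.61328125 301.6558837890625 30.227313995361328 lsq [540.66360483 301.62328844] depth [0.5383 0.3012 0.0576]
px [151. 183.] mec 552.2062377929688 177.3309326171875 38.05277633666992 lsq [552.14062317 177.12305694] depth [0.5576 0.1626 0.0196]
[612  25  11  10  51] [617.29411765  29.49019608] [0.39127784 0.52473116 0.01133072] [0.40898211 0.48015787 0.076     ]
[474 148  15  12  56] [482.125      152.39285714] [0.49620424 0.44597776 0.0092805 ] [0.49393602 0.41559623 0.076     ]
```

View pics/w5.png

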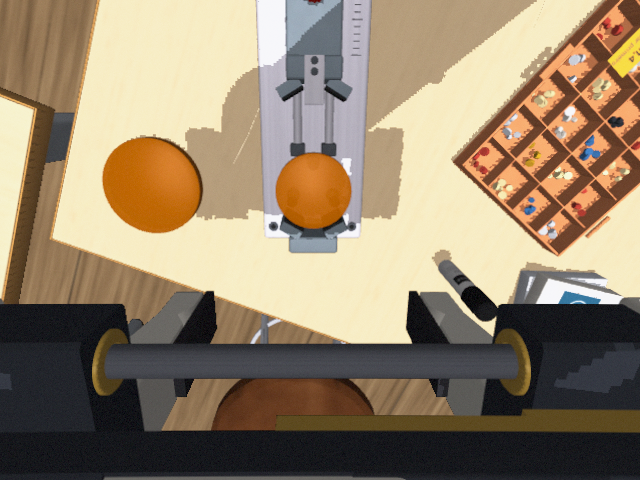

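The jaw is back and the lens is unmoved at (540.6, 301.6) mm. The knob is just out of view at the top, so I move over the lens and check it.

>>> {"fn": "move_arm", "kwargs": {
  "deltas": [
    {"dp":[-15,10,0],"rotation":[-0.5,0,0.9]},
    {"dp":[-16,20,0],"rotation":[0,0,0]},
    {"dp":[-2,20,0],"rotation":[0,0,0]},
    {"dp":[0,10,0],"rotation":[0,0,0]},
    {"dp":[0,0,0],"rotation":[0,0,0]}
  ]
}}

```text
t: 7.23
eef_pos: [0.53, 0.2984, 0.1327]
ee_rot: [-1.571, -0.0, 0.126]
force: [0.3, -0.3, 0.8]
width: 0.0875
```

```bash
python3 go.py 540.6 301.6 31 7
python3 - <<'E'
from lens import *
import pickle
f=grab('wrist'); save(f,'w6'); pickle.dump(f,open('w6.pkl','wb'))
lens(f)
hsv=cv2.cvtColor(f['pixels'],cv2.COLOR_RGB2HSV)
m=cv2.inRange(hsv,(0,180,60),(4,255,255))|cv2.inRange(hsv,(175,180,60),(180,255,255)); k,l,st,c=cv2.connectedComponentsWithStats(m)
for i in range(1,k):
    if st[i,4]>150: print(st[i],c[i],zpt(f,*c[i]),onplane(f,*c[i],.076))
E
```

```text
t 7.2333 pos [530.  298.4 132.7] rotdeg [-9.001e+01 -1.000e-02  7.230e+00] w 87.5 F [ 0.3 -0.3  0.8]
delta tool mm [ 10.9 101.7   1.9]
rotvec deg [0.01 0.23 0.01]
px [316. 266.] mec 540.0081176757812 301.3858642578125 30.732690811157227 lsq [540.10078201 301.53043003] depth [0.5371 0.3012 0.0585]
px [133. 248.] mec 543.9415283203125 180.4773406982422 37.55833053588867 lsq [544.16609579 180.52785299] depth [0.5555 0.1662 0.0187]
[ 299    0   39   53 1519] [318.07768269  25.8841343 ] [0.4039197  0.28456887 0.07736688] [0.40363118 0.28455455 0.076     ]
```

View pics/w6.png

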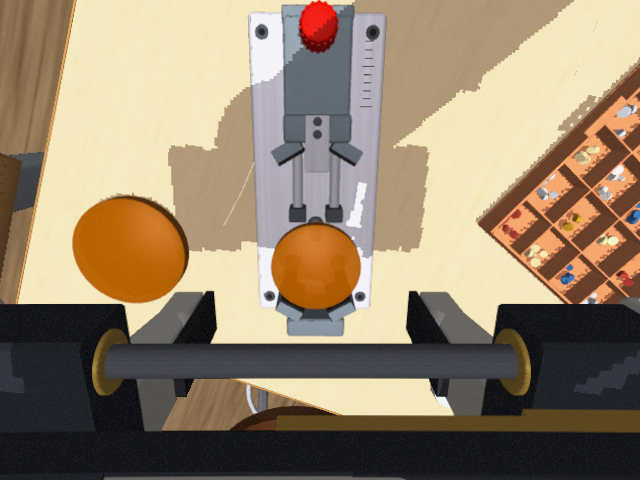

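The knob at (318,25) is fully back, with the jaw block against its end bracket, and the lens lies free at (316,266). Now I go down to the rim.

>>> {"fn": "move_arm", "kwargs": {
  "deltas": [
    {"dp":[8,15,2],"rotation":[0,0,0]},
    {"dp":[2,25,0],"rotation":[0,0,0]},
    {"dp":[0,25,0],"rotation":[0,0,0]},
    {"dp":[0,20,0],"rotation":[0,0,0]},
    {"dp":[0,5,0],"rotation":[0,0,0]}
  ]
}}

```text
t: 7.7
eef_pos: [0.5452, 0.3068, 0.0501]
ee_rot: [-1.564, -0.014, 0.13]
force: [-0.4, -0.2, -0.4]
width: 0.0877
```

```bash
python3 go.py 540.6 301.6 31 7
```

```text
t 7.7 pos [545.2 306.8  50.1] rotdeg [-89.58  -0.79   7.42] w 87.7 F [-0.4 -0.2 -0.4]
delta tool mm [-5.5 19.  -4.7]
rotvec deg [-0.42  0.43  0.79]
```

>>> {"fn": "move_arm", "kwargs": {
  "deltas": [
    {"dp":[-5,8,-4],"rotation":[-0.4,0.4,0.8]},
    {"dp":[0,8,0],"rotation":[0,0,0]},
    {"dp":[0,3,0],"rotation":[0,0,0]}
  ]
}}

```text
t: 7.95
eef_pos: [0.5418, 0.3031, 0.0323]
ee_rot: [-1.57, -0.001, 0.123]
force: [0.4, 0.5, 0.4]
width: 0.0876
```

```bash
python3 go.py 540.6 301.6 31 7
```

```text
t 7.95 pos [541.8 303.1  32.3] rotdeg [-8.996e+01 -5.000e-02  7.030e+00] w 87.6 F [0.4 0.5 0.4]
delta tool mm [-1.4  1.3 -1.3]
rotvec deg [-0.04  0.03  0.05]
```

>>> {"fn": "move_arm", "kwargs": {
  "deltas": [
    {"dp":[-1,1,-1],"rotation":[0,0,0]},
    {"dp":[0,0,0],"rotation":[0,0,0]},
    {"dp":[0,0,0],"rotation":[0,0,0]},
    {"dp":[0,0,0],"rotation":[0,0,0]},
    {"dp":[0,0,0],"rotation":[0,0,0]}
  ],
  "jaw": 60,
  "squeeze": 10
}}

```text
t: 8.37
eef_pos: [0.5423, 0.3031, 0.0341]
ee_rot: [-1.568, -0.004, 0.123]
force: [0.2, 0.6, 0.5]
width: 0.0674
```

```bash
python3 go.py 540.6 301.6 31 7
python3 - <<'E'
from lens import *
f=grab('wrist'); save(f,'w7')
f=grab('side'); save(f,'s7');im=f['pixels'][150:270,220:380,::-1]; cv2.imwrite('pics/s7z.png',cv2.resize(im,None,fx=5,fy=5,interpolation=cv2.INTER_CUBIC))
E
```

```text
t 8.3667 pos [542.3 303.1  34.1] rotdeg [-89.83  -0.26   7.06] w 67.4 F [0.2 0.6 0.5]
delta tool mm [-1.9  3.1 -1.3]
rotvec deg [-0.17  0.06  0.26]
```

View pics/w7.png

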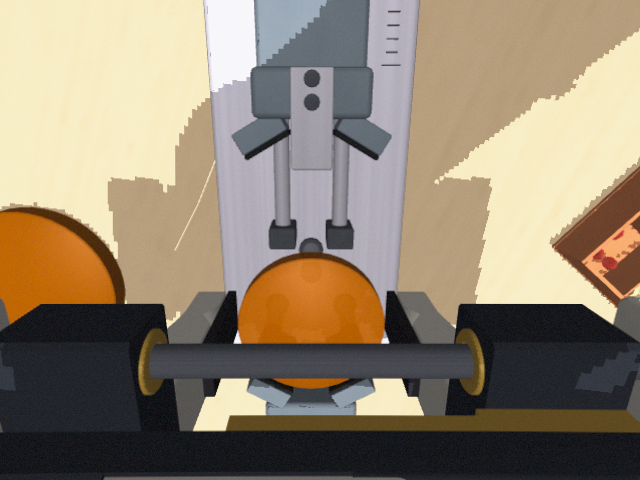

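View pics/s7z.png

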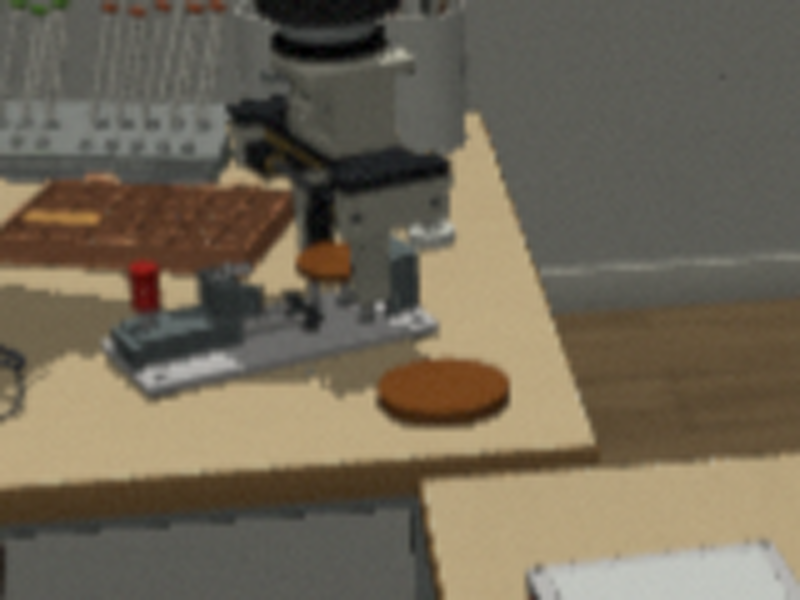

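The lens at (312,322) sits between the pads with a small gap each side. I make a fine correction and close.

>>> {"fn": "move_arm", "kwargs": {
  "deltas": [
    {"dp":[-2,3,-0.5],"rotation":[-0.2,0,0.3]},
    {"dp":[0,0.5,0],"rotation":[0,0,0]},
    {"dp":[0,0.5,0],"rotation":[0,0,0]},
    {"dp":[0,0.5,0],"rotation":[0,0,0]},
    {"dp":[0,0,0],"rotation":[0,0,0]}
  ],
  "jaw": 255,
  "squeeze": 12
}}

```text
t: 8.88
eef_pos: [0.5405, 0.3025, 0.0309]
ee_rot: [-1.571, 0.0, 0.124]
force: [0.3, 0.2, 0.0]
width: 0.0588
```

```bash
python3 go.py 540.6 301.6 31 7
```

```text
t 8.8833 pos [540.5 302.5  30.9] rotdeg [-9.003e+01  1.000e-02  7.100e+00] w 58.8 F [0.3 0.2 0. ]
delta tool mm [-0.1 -0.1 -0.9]
rotvec deg [ 0.03  0.1  -0.01]
```

It grips at 58.8 mm (the knob also read a little under its size). Lifting gently straight up.

>>> {"fn": "move_arm", "kwargs": {
  "deltas": [
    {"dp":[0,-3,0],"rotation":[0,0,0]},
    {"dp":[0,-6,0],"rotation":[0,0,0]},
    {"dp":[0,-8,0],"rotation":[0,0,0]},
    {"dp":[0,-8,0],"rotation":[0,0,0]},
    {"dp":[0,-8,0],"rotation":[0,0,0]}
  ]
}}

```text
t: 9.3
eef_pos: [0.5395, 0.3016, 0.0644]
ee_rot: [-1.574, 0.004, 0.124]
force: [0.6, 0.4, 0.0]
width: 0.0595
```

```bash
python3 go.py 540.6 301.6 110 7
python3 - <<'E'
from lens import *
f=grab('wrist'); save(f,'w8')
E
```

```text
t 9.3 pos [539.5 301.6  64.4] rotdeg [-90.17   0.21   7.08] w 59.5 F [0.6 0.4 0. ]
delta tool mm [  1.  -45.6  -0.3]
rotvec deg [ 0.17  0.08 -0.21]
```

View pics/w8.png

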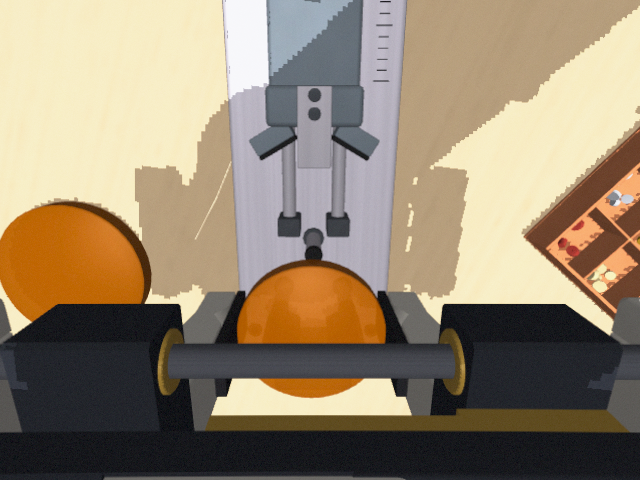

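The lens is rising with the fingers and its outline is unchanged at (312,328). Going higher.

>>> {"fn": "move_arm", "kwargs": {
  "deltas": [
    {"dp":[0,-8,0],"rotation":[0,0,0]},
    {"dp":[0,-8,0],"rotation":[0,0,0]},
    {"dp":[0,-8,0],"rotation":[0,0,0]},
    {"dp":[0,-8,0],"rotation":[0,0,0]},
    {"dp":[0,-8,0],"rotation":[0,0,0]}
  ],
  "squeeze": 18
}}

```text
t: 9.77
eef_pos: [0.5402, 0.3022, 0.1106]
ee_rot: [-1.572, 0.001, 0.124]
force: [0.3, 0.9, -0.6]
width: 0.059
```

>>> {"fn": "move_arm", "kwargs": {
  "deltas": [
    {"dp":[0,-8,0],"rotation":[0,0,0]},
    {"dp":[0,-6,0],"rotation":[0,0,0]},
    {"dp":[0,-4,0],"rotation":[0,0,0]}
  ]
}}

```text
t: 10.02
eef_pos: [0.5407, 0.3026, 0.1322]
ee_rot: [-1.571, -0.001, 0.124]
force: [-0.5, 0.4, -0.2]
width: 0.0587
```

```bash
python3 go.py 540.6 301.6 130 7
python3 - <<'E'
from lens import *
import pickle
f=grab('wrist'); save(f,'w9')
f=grab('side'); pickle.dump(f,open('s9.pkl','wb'));im=f['pixels'][120:320,220:420,::-1]; cv2.imwrite('pics/s9z.png',cv2.resize(im,None,fx=3,fy=3,interpolation=cv2.INTER_CUBIC))
f=grab('scene'); save(f,'sc9')
E
```

```text
t 10.0167 pos [540.7 302.6 132.2] rotdeg [-9.0e+01 -4.0e-02  7.1e+00] w 58.7 F [-0.5  0.4 -0.2]
delta tool mm [-0.2  2.2 -1. ]
rotvec deg [-0.    0.1   0.04]
```

View pics/s9z.png

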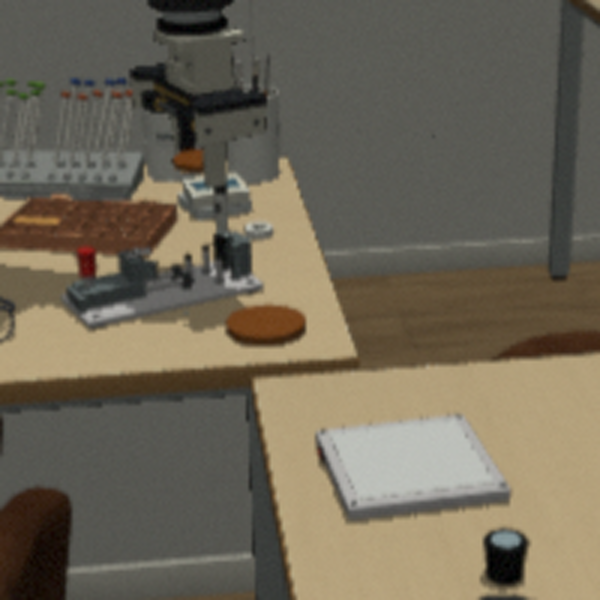

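View pics/sc9.png

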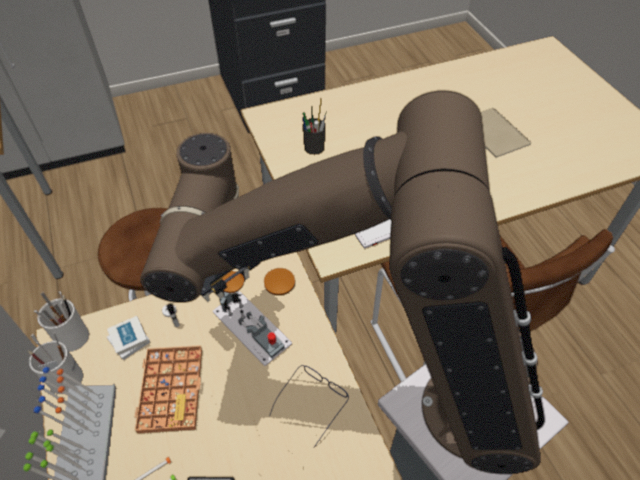

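View pics/w9.png

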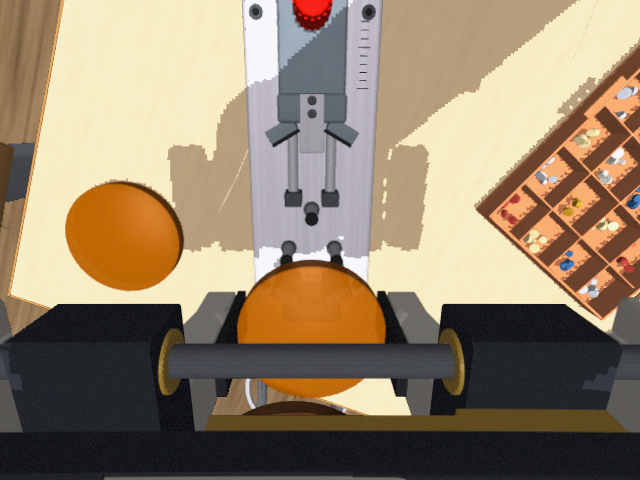

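The lens is held clear above the empty seat, the knob is still back, and the panel is in view. Its corners in the side view are near (326,264), (373,258), (389,284) and (336,291).

```bash
python3 - <<'E'
from h import *
import pickle
f=pickle.load(open('s9.pkl','rb'))
C=np.array([onplane(f,220+u/3,120+v/3,.017) for u,v in [(318,430),(460,414),(508,491),(348,507)]])
print(C.round(3)); print(C.mean(0)); print(np.linalg.norm(C-np.roll(C,1,0),axis=1))
E
python3 go.py 570 -175 98 7
```

```text
[[ 0.514 -0.103  0.017]
 [ 0.645 -0.127  0.017]
 [ 0.618 -0.266  0.017]
 [ 0.486 -0.236  0.017]]
[ 0.56559143 -0.18289572  0.017     ]
[0.13607893 0.13302924 0.14165909 0.13506023]
t 10.1667 pos [540.6 302.6 131.4] rotdeg [-9.0e+01 -3.0e-02  7.1e+00] w 59.2 F [ 0.4  0.2 -0.2]
delta tool mm [ -29.8   33.4 -477.6]
rotvec deg [0.   0.1  0.03]
```

>>> {"fn": "move_arm", "kwargs": {
  "deltas": [
    {"dp":[0,0,-6],"rotation":[0,0,0]},
    {"dp":[0,0,-14],"rotation":[0,0,0]},
    {"dp":[0,0,-22],"rotation":[0,0,0]},
    {"dp":[0,0,-25],"rotation":[0,0,0]},
    {"dp":[0,0,-25],"rotation":[0,0,0]}
  ]
}}

```text
t: 10.58
eef_pos: [0.5507, 0.2086, 0.1281]
ee_rot: [-1.573, 0.003, 0.129]
force: [0.9, 0.2, -0.0]
width: 0.059
```

```bash
python3 go.py 570 -175 98 7
```

```text
t 10.5833 pos [550.7 208.6 128.1] rotdeg [-90.13   0.19   7.41] w 59.0 F [ 0.9  0.2 -0. ]
delta tool mm [ -30.2   31.1 -382.8]
rotvec deg [ 0.13  0.41 -0.19]
```

>>> {"fn": "move_arm", "kwargs": {
  "deltas": [
    {"dp":[-2,0,-25],"rotation":[0,0.4,0]},
    {"dp":[-2,0,-25],"rotation":[0,0,0]},
    {"dp":[-2,0,-25],"rotation":[0,0,0]},
    {"dp":[-2,0,-25],"rotation":[0,0,0]},
    {"dp":[-2,0,-25],"rotation":[0,0,0]}
  ]
}}

```text
t: 11.0
eef_pos: [0.5531, 0.0713, 0.1256]
ee_rot: [-1.575, 0.009, 0.121]
force: [0.5, 0.5, 0.1]
width: 0.0591
```

>>> {"fn": "move_arm", "kwargs": {
  "deltas": [
    {"dp":[-2,0,-25],"rotation":[0,0,0]},
    {"dp":[-2,0,-25],"rotation":[0,0,0]},
    {"dp":[-2,0,-25],"rotation":[0,0,0]},
    {"dp":[-2,0,-25],"rotation":[0,0,0]},
    {"dp":[-2,0,-25],"rotation":[0,0,0]}
  ]
}}

```text
t: 11.42
eef_pos: [0.5532, -0.0661, 0.124]
ee_rot: [-1.576, 0.015, 0.119]
force: [0.7, 0.1, -1.1]
width: 0.059
```

```bash
python3 go.py 566 -183 98 7
python3 - <<'E'
from lens import *
f=grab('wrist'); save(f,'w10')
E
```

```text
t 11.4167 pos [553.2 -66.1 124. ] rotdeg [-90.3    0.83   6.84] w 59.0 F [ 0.7  0.1 -1.1]
delta tool mm [  -0.9   26.6 -117.5]
rotvec deg [ 0.3  -0.15 -0.83]
```

View pics/w10.png

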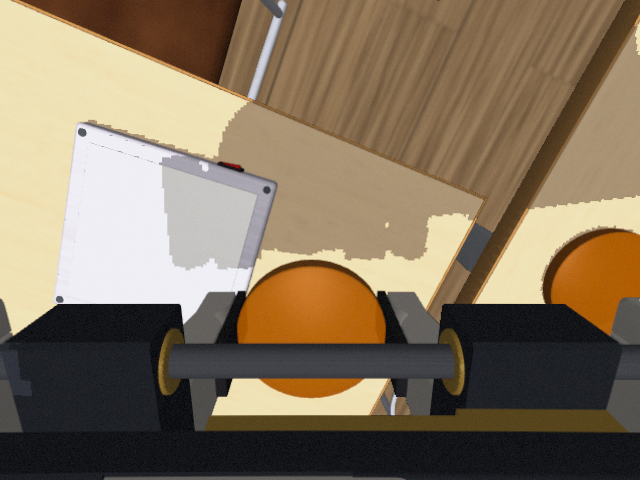

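The panel's visible corners are at (80,123), (276,182) and (57,303). The last two are opposite corners, so their midpoint gives the centre.

Run:
```python
from h import *
f=grab('wrist'); s=arm.get_state()
P=[onplane(f,*p,.017) for p in [(80,123),(276,183),(56,304)]]
for p in P: print(p.round(4))
print('centre',((P[1]+P[2])/2).round(4), [np.linalg.norm(P[0]-P[i]).round(4) for i in (1,2)])
```

```text
[ 0.4896 -0.233   0.017 ]
[ 0.5132 -0.1003  0.017 ]
[ 0.6252 -0.258   0.017 ]
centre [ 0.5692 -0.1792  0.017 ] [np.float64(0.1348), np.float64(0.1379)]
```

Two views agree on the panel centre: (566,-183) and (569,-179) mm. My target is (568,-180), TCP z 98.

>>> {"fn": "move_arm", "kwargs": {
  "deltas": [
    {"dp":[0,2,-22],"rotation":[0.3,-0.2,-0.8]},
    {"dp":[0,4,-22],"rotation":[0,0,0]},
    {"dp":[0,6,-20],"rotation":[0,0,0]},
    {"dp":[0,6,-15],"rotation":[0,0,0]},
    {"dp":[0,4,-8],"rotation":[0,0,0]}
  ]
}}

```text
t: 11.93
eef_pos: [0.5601, -0.1605, 0.1003]
ee_rot: [-1.571, 0.002, 0.119]
force: [0.4, 0.0, 0.5]
width: 0.0592
```

```bash
python3 go.py 568 -180 98 7
```

```text
t 11.9333 pos [ 560.1 -160.5  100.3] rotdeg [-89.99   0.11   6.79] w 59.2 F [0.4 0.  0.5]
delta tool mm [  5.5   2.3 -20.3]
rotvec deg [-0.01 -0.21 -0.11]
```

>>> {"fn": "move_arm", "kwargs": {
  "deltas": [
    {"dp":[3,1,-9],"rotation":[0,0,0]},
    {"dp":[2,0,-6],"rotation":[0,0,0]},
    {"dp":[0,0,-3],"rotation":[0,0,0]},
    {"dp":[0,0,0],"rotation":[0,0,0]},
    {"dp":[0,0,0],"rotation":[0,0,0]}
  ]
}}

```text
t: 12.35
eef_pos: [0.566, -0.1805, 0.0975]
ee_rot: [-1.57, 0.006, 0.116]
force: [-0.2, 0.1, -0.2]
width: 0.0591
```

```bash
python3 go.py 568 -180 98 7
python3 - <<'E'
from lens import *
f=grab('wrist'); save(f,'w11')
f=grab('side'); save(f,'s11');im=f['pixels'][140:340,240:440,::-1]; cv2.imwrite('pics/s11z.png',cv2.resize(im,None,fx=3,fy=3,interpolation=cv2.INTER_CUBIC))
f=grab('scene'); save(f,'sc11')
print(np.abs(arm.get_state()['qd']).max())
E
```

```text
t 12.35 pos [ 566.  -180.5   97.5] rotdeg [-89.95   0.32   6.67] w 59.1 F [-0.2  0.1 -0.2]
delta tool mm [ 2.  -0.5  0.2]
rotvec deg [-0.05 -0.33 -0.32]
0.0031440185887514796
```

View pics/w11.png

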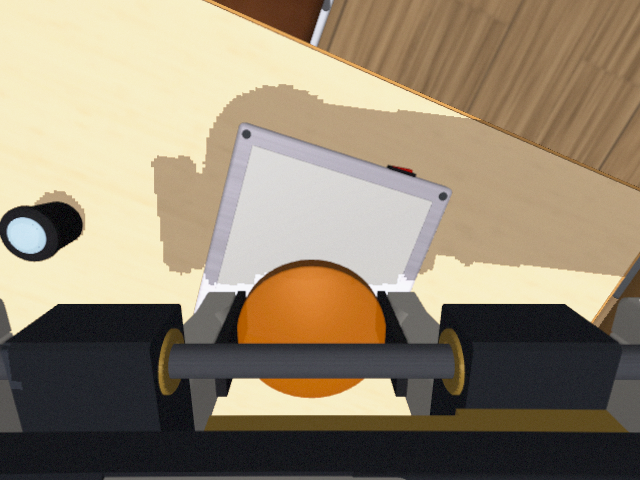

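View pics/s11z.png

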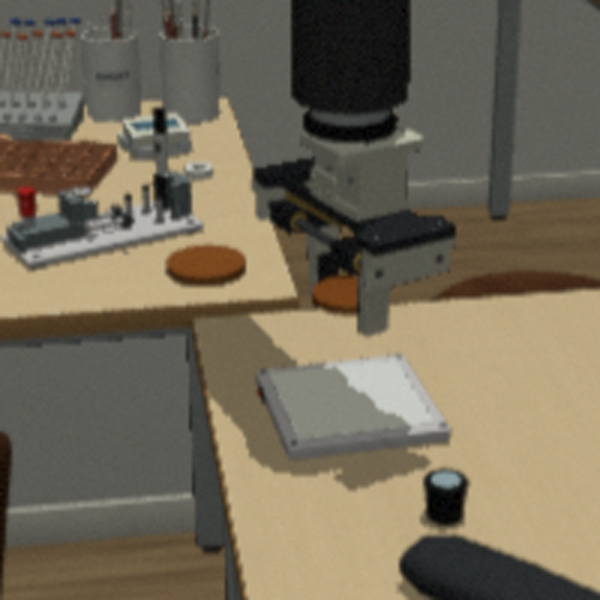

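```bash
python3 go.py 568 -180 98 7
```

```text
t 12.5 pos [ 566.  -180.2   97.7] rotdeg [-89.96   0.3    6.7 ] w 59.1 F [ 0.2  0.1 -1. ]
delta tool mm [ 2.  -0.3 -0.1]
rotvec deg [-0.04 -0.3  -0.3 ]
```

The lens at (312,328) is held over the panel, its outline in the hand unchanged since the lift. The marker and loupe still stand and the knob is back. One quick check of level from the depth on the dome, then I hand in.

Run:
```python
from h import *
f=grab('wrist'); hsv=cv2.cvtColor(f['pixels'],cv2.COLOR_RGB2HSV)
m=cv2.inRange(hsv,(8,180,60),(18,255,255)); m[:280]=0; m[335:]=0; m=cv2.erode(m,np.ones((7,7)))
P=np.array([zpt(f,u,v) for v,u in zip(*np.where(m>0)) if f['z_map'][v,u]>0]); P=P[(P[:,2]>.09)&(P[:,2]<.15)]
A=np.c_[2*P,np.ones(len(P))]; s=np.linalg.lstsq(A,(P**2).sum(1),rcond=None)[0]; r=np.sqrt(s[3]+s[:3]@s[:3])
print(len(P),P.min(0),P.max(0),'sphere c',s[:3],'r',r)
c=np.array([.566,-.180]); print('tilt deg est',np.degrees(np.arctan2(s[:2]-c,r)))
st=arm.get_state(); print(st['t'],np.abs(st['qd']).max(),st['eef_pos'])
```

```text
6172 [ 0.54106669 -0.20976904  0.12010432] [ 0.56775989 -0.1535118   0.12648775] sphere c [ 0.56354477 -0.18157362  0.04740309] r 0.07822389733520664
tilt deg est [-1.79776672 -1.15245674]
12.55 0.0019911231792872743 [ 0.56600174 -0.18016803  0.09769206]
```

The estimated tilt is about 2° or less and the arm is still. Handing in.

```bash
python3 -c "
from h import *
print(arm.job_done()); s=arm.get_state(); print(s['t'],s['eef_pos'],s['width'])"
```

```text
the job is handed in; nothing more can be done
None
the job is handed in; nothing more can be done
```

I slid the jaw back by its red knob, lifted the small amber lens straight up and handed in while holding it over the middle of the light panel. I handed in at about 12.6 s of the 58 s allowed; no verdict was given.

- **Jaw:** I pulled it until it met its open stop, where the force rose to 19 N. The pictures show the jaw block against its end bracket. The knob was still back in the last side view.
- **Lens position:** the TCP was at (566, -180, 98) mm, so the lens middle was about 100 mm above the panel. It was within about 4 mm of the panel centre found in two views: (566, -183) and (569, -179) mm.
- **Lens level and still:** the largest joint speed was about 0.002 rad/s. The tool was level within about 0.3°. A sphere fitted to the dome's depth gave a lens tilt of about 2° or less, within the 7° limit. That check is rough, because the fitted radius came out at 78 mm where the dome's shape implies about 114 mm. The lens's outline in the hand did not change after the lift.
- **Other things:** the marker and loupe were still standing and the glasses case looked untouched in the last side view. I did not measure their positions again.

The tool crept a few millimetres during rows with no motion, so I corrected its position before each grip.

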